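Seal the dowel tin and hold up its outer cover

ROBOT

A 6-joint arm with a two-finger parallel gripper is mounted at the origin on the work surface; the furniture and walls round the work are solid. World frame = base frame: x ahead of the robot, y to its left, z up, the work surface at z = 0. Lengths are in mm, angles in rad, forces in N, time in s.
With the tool pointing down it reaches from about 350 to 975 mm from the base axis. Payload 17.4 kg.
Tool frame: the origin (TCP) lies between the finger pads; the fingertips stand 25 mm ahead of it and the grasp point (between the pads) lies 6 mm ahead of it (arm.tip_extent is the distance from the TCP to the fingertips, in mm); y points along the fingers, x is the direction in which the jaws open and shut, and the axes are right-handed (so a half turn about y gives the same grasp; the last joint's range is limited). The gripper opens to 85 mm and grips with 20 to 120 N. Pads are 22 mm wide; open, the fingers measure 114 mm over their backs; the gripper's body (76 mm by 85 mm) begins 54 mm behind the grasp point. The pads swing forward as they close: fully open they stand 13 mm farther back than shut.
Start: joints at [1.155, 0.116, 1.442, -0, 1.584, -0.038], TCP at [249, 627.401, 256.303] pointing down, gripper open.
Joint ranges: [-2.83, 2.83], [-0.83, 2.19], [0.07, 2.5], [-1.14, 4.28], [0.01, 3], [-2.97, 2.97]. Speed limits (rad/s): [1.89, 1.89, 2.22, 3.14, 3.14, 3.14].

INTERFACE

Orientations are given as a rotation vector (axis times angle).
In Python, from cell import arm gives the robot as it stands.
- The arm moves only by the tool drive_tool, never from a script. Its argument "rows" is a list of rows, each a list of 2 entries, a list of its own where there are three numbers: the shift along the tool's x, y, z in cm, then the turn about the tool's y in units of 6 degrees (1.0 is 6 degrees). A call has 1 to 12 rows; each row is the pose to reach, as a shift and turn from the pose commanded when the call began, along the tool's axes at that moment; what a row does not reach only later rows make up. A row lasts 1/8 s, in which the tool goes at most 62.5 mm and 10.7 degrees, less where a joint would pass 70% of its speed; a pose out of reach is approached as far as the arm can. A call with a gripper value outside its range is refused whole. "hand" is the finger opening in cm, from 0 to 8.54, set as the call begins (left out, the last holds). The fingers move at their own pace and stop on an object; "grip_force" is the grip in N (left out, the last holds). Time passes only in rows, so rows that repeat a pose let the fingers close. It gives the time, the measured TCP pose, the force and the opening at its end, in the units of the state.
- arm.observe(): the state, without advancing time (a new reading comes with each control period).
- arm.read_camera(name): name is "scene" or "top" or "wrist"; returns the picture (384x512x3 uint8, red, green, blue); there is no depth.
- arm.camera_model(name): a dict with "mtx" (3x3 intrinsics, pixels), "R" (3x3) and "t" (3): a world point X has camera coordinates R X + t. Camera axes: x right, y down, z forward; pixel columns grow to the right and rows downward; lengths in mm; the calibration is good to about 2 mm. A picture is of the moment at which its call begins: read the wrist's pose just before it. camera_model takes no time and is no camera call; for the wrist camera it gives the pose at the moment of the call.
- arm.close_job(): hands the job in, once; it reports no verdict.
Trained networks look in the newest picture that a camera, given by its name, has taken for a name from the list of things; names that differ only in an ending like _2 or _b are one class to them, and where a whole thing is asked for, a point or a joint stands for the part that bears it (a point fixed in the world has none). Each returns a list of dicts, best first, with "p" (0 to 1); they miss things now and then, are a little off and sometimes report something else, mostly with a low value. They report only what shows in the picture. A call takes as long as a camera call. They do not tell look-alikes from the thing itself.
- arm.boxes_of(camera, query): "centre" ([x, y, z] in mm, in world coordinates, good to about 4 mm: the middle of the surface that is visible of it).
The state is a dict: "time_s": time; "joint_positions": joint angles; "joint_velocities": joint speeds; "tau": joint torques, N m; "eef_pos": TCP position; "ee_rot": TCP orientation; "wrist_force": force on the tool from outside, world axes, zero at the start; "moment": the same for the moment, N m; "width": finger opening in mm.
Only numpy, scipy, OpenCV 4.12 (cv2) and the standard library are available. Lean on these libraries where they do the work, as an engineer would, in place of code of your own. Each camera call takes 0.05 s, during which the arm holds its last target. There are 200 camera calls.

TASK

Close the open tin of joining dowels with its double lid: carry the inner lid and the outer cover over together by the black plunger head, set them on the tin with the inner lid fully home, and let go. Then press the plunger all the way down to its stop to squeeze the spare air out, and let it spring back. Last, take the outer cover by its collar and lift it off alone, leaving the inner lid fully home on the tin, and finish still holding the cover level, straight above the tin and about 10 cm above where it lay, so that I can put a drying cartridge between the lids; leave the other things on the bench alone.

Things in the scene. Friction and masses are not known exactly. Their poses are not given: they have to be found in the camera images.
- tin: Open round green tin with steel bands and wooden dowels inside, fixed to the bench by a flat steel foot (108 mm across, 3 mm thick). 83 mm outside diameter, 77 mm inside, 70 mm tall. Origin at the centre of its underside, z up.
- tin_rim (a point): Centre of the tin's mouth, level with the top of its rim, 70 mm above the bench.
- inner_lid: Loose round brass lid, 0.14 kg. Origin: centre of its rubber plug's underside. Above it: plug 0-10 mm (60 mm wide at the bottom, 72 mm from 6 mm up), flange 10-14 mm (90 mm wide), guide tube to 31 mm (20 mm wide), plunger head. Home on the tin, the flange lies on the rim, origin 10 mm below tin_rim. Starts on the bench on its plug, under the cover; lifted by the head it carries the cover.
- plunger_top (a point): Centre of the top of the inner lid's black plunger head: a cylinder 28 mm in diameter, 14 mm high, with a small brass disc on top. At rest its top is 53 mm and its underside 39 mm above the inner lid's origin, so its underside is 8 mm above the cover's collar.
- plunger (a joint): Travel of the plunger: 0 up (at rest), 0.008 m fully down on its stop. A spring pushes it up: about 4 N to start it moving, 8 N at the stop; it springs back when let go. It cannot be pulled up beyond 0, so the lid can be lifted by the head.
- outer_cover: Loose round green cover, 0.08 kg, lying over the inner lid's flange with 2 mm sideways play. Origin: centre of its flat top's underside, 14 mm above the inner lid's origin when lying on it. Top 100 mm wide, 3 mm thick; skirt to 12 mm below the origin (94 mm inside); aluminium collar 3 to 17 mm above the origin, 52 mm outside, 40 mm inside; the head passes through it.
- screw_tin: Grey round tin, 64 mm across, 45 mm tall, loose, to be left alone. Origin at the centre of its underside.
- wing_bolt: Grey bolt with a cross handle, 45x77x18 mm, loose, to be left alone. Origin at the centre of its underside.
- dust_brush: Flat brush with a wooden handle, 42x175x10 mm, loose, to be left alone. Origin at the centre of its underside.
- screwdriver_1: Screwdriver with a red handle, 25x199x24 mm, loose, to be left alone. Origin at the centre of its underside.
- wax_tin: Cream-coloured round tin, 72 mm across, 28 mm tall, loose, to be left alone. Origin at the centre of its underside.
Things that resemble listed ones, but are neither listed nor needed, are in the scene too. Several things have the shape of the outer_cover; the one meant has the colours described above. Leave any purple look-alike of the tin alone.

How it is judged:
By the outcome, as a careful person would: the job done as asked, in the order asked, and still so for the second after the job is handed in, while the arm keeps its last pose, push and grip.
It also fails if it takes over 61 s, if anything falls off the work surface, if the arm or the gripper's body presses on something with over 40 N, if the wrist force passes 120 N, or if a joint passes its speed limit or range.

## Working session

There is one attempt and no reset: what is moved stays moved. The work goes in short steps, Python scripts to look and compute and a tool call to move; the robot and the scene stay as the last step left them, time stands still between calls to the robot, and variables do not carry over. Pictures are saved under pics/ and viewed, about 8 in all and at most 12, crops included, and the job is handed in when it is done.

Besides the shell and the picture viewer there is one more tool, called after "Request:" by a JSON object that holds its "fn" and its "kwargs". drive_tool: Moves the arm, as the interface text tells. Its arguments: {"type":"object","properties":{"rows":{"type":"array","items":{"type":"array"}},"hand":{"type":"number"},"grip_force":{"type":"number"}},"required":["rows"]}

```bash
mkdir -p pics; python3 - <<'E'
from cell import arm
import cv2,numpy as np
s=arm.observe();print(s['time_s'],s['eef_pos'],s['ee_rot'],s['wrist_force'],s['width'])
ims=[]
for c in('scene','top'):
    im=arm.read_camera(c);ims.append(im)
    for q in('tin','outer_cover','inner_lid','plunger_top','screw_tin','wax_tin','dust_brush'):
        print(c,q,[(np.round(d['centre']).tolist(),round(d['p'],2)) for d in arm.boxes_of(c,q)])
    cv2.imwrite(f'pics/{c}0.png',cv2.resize(im,(800,600),interpolation=cv2.INTER_CUBIC)[:,:,::-1])
    m=arm.camera_model(c);print(m)
E
```

```text
0.0 [248.90896579 627.25050851 255.55586762] [-1.365186   -0.92579245  0.92751264] [ 0.74478335 -0.38366372  1.02783131] 85.2445525466494
scene tin []
scene outer_cover []
scene inner_lid []
scene plunger_top []
scene screw_tin []
scene wax_tin []
scene dust_brush []
{'mtx': array([[406.63872736,   0.        , 252.03904967],
       [  0.        , 406.63872736, 194.32145149],
       [  0.        ,   0.        ,   1.        ]]), 'R': array([[-0.54829825, -0.83621891,  0.01034195],
       [-0.59308964,  0.3801034 , -0.70976481],
       [ 0.58958775, -0.39529651, -0.7043628 ]]), 't': array([ 143.47702062,  379.65821131, 1038.94984036])}
top tin [([230.0, -255.0, 4.0], 0.96), ([446.0, 74.0, 9.0], 0.95)]
top outer_cover [([337.0, -356.0, 1.0], 0.94), ([484.0, -389.0, 14.0], 0.85)]
top inner_lid [([492.0, -387.0, 54.0], 0.41)]
top plunger_top [([490.0, -388.0, 50.0], 0.54)]
top screw_tin [([449.0, -206.0, 39.0], 0.84)]
top wax_tin [([620.0, 93.0, 24.0], 0.57)]
top dust_brush [([719.0, -8.0, 10.0], 0.81)]
{'mtx': array([[432.96239696,   0.        , 257.05106616],
       [  0.        , 432.96239696, 198.41847497],
       [  0.        ,   0.        ,   1.        ]]), 'R': array([[-2.69476488e-02, -9.99623019e-01, -5.25778989e-03],
       [-9.84559208e-01,  2.74509031e-02, -1.72886128e-01],
       [ 1.72965285e-01,  5.17730791e-04, -9.84927785e-01]]), 't': array([-141.82719123,  473.16997697, 1230.10428399])}
```

View pics/top0.png

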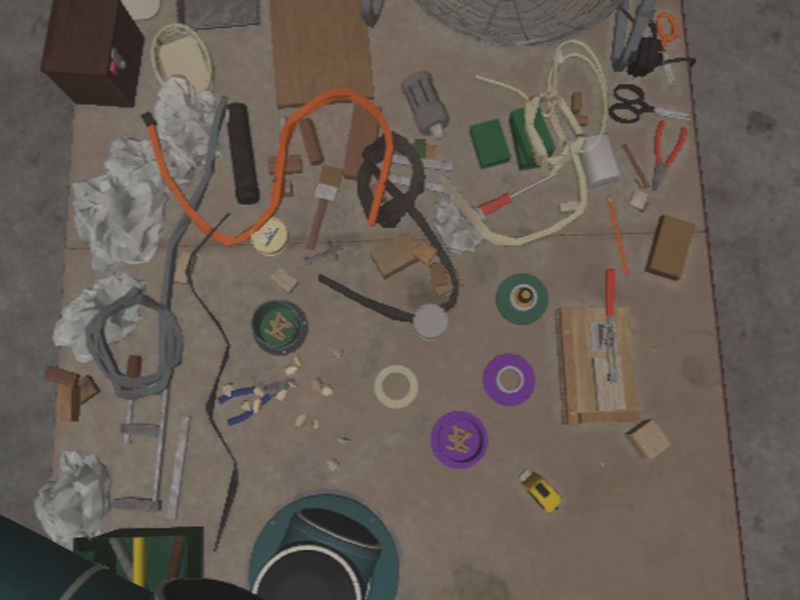

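View pics/scene0.png

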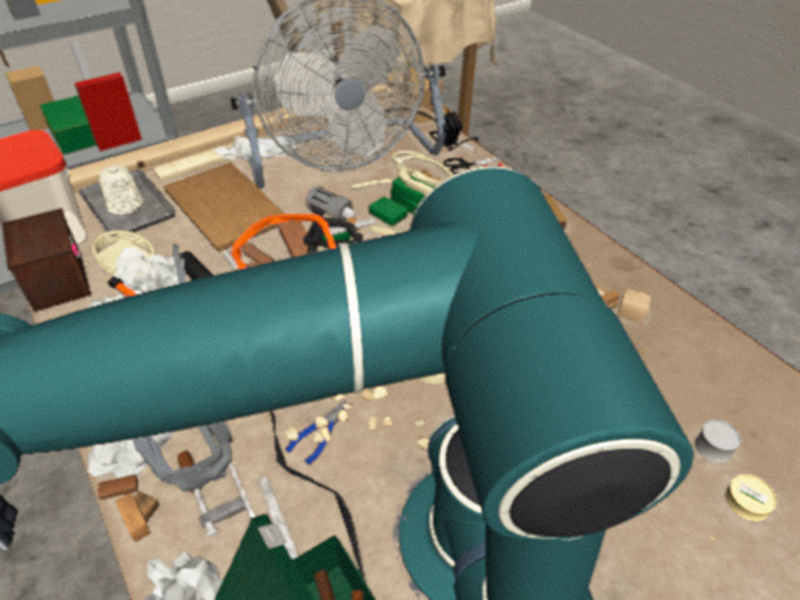

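```bash
python3 - <<'E'
from cell import arm
from scipy.spatial.transform import Rotation as R
import numpy as np
s=arm.observe()
print(R.from_rotvec(s['ee_rot']).as_matrix().round(3), s['joint_positions'].round(3) if hasattr(s['joint_positions'],'round') else s['joint_positions'])
m=arm.camera_model('wrist');print(m)
print([a for a in dir(arm) if a[0]!='_'], arm.tip_extent)
for c in('scene','top'):
    m=arm.camera_model(c);print(c,-np.array(m['R']).T@m['t'])
E
```

```text
[[ 0.369 -0.    -0.929]
 [ 0.929  0.     0.369]
 [-0.    -1.     0.   ]] [ 1.155  0.116  1.442  0.     1.584 -0.038]
{'mtx': array([[270.31433721,   0.        , 251.24420326],
       [  0.        , 270.31433721, 191.25280244],
       [  0.        ,   0.        ,   1.        ]]), 'R': array([[ 3.69587343e-01,  9.29195959e-01,  2.55222494e-04],
       [ 8.82142886e-01, -3.50958272e-01,  3.14089508e-01],
       [ 2.91940274e-01, -1.15858364e-01, -9.49393341e-01]]), 't': array([-675.05562141,  -39.77922519,  379.46502845])}
['Unreachable', 'boxes_of', 'camera_model', 'close_job', 'observe', 'read_camera', 'tip_extent'] 25.0
scene [-308.71254434  386.36206609  999.78182745]
top [ 249.27661109 -155.39953113 1292.6227159 ]
```

```bash
cat > h.py <<'E'
from cell import arm
import numpy as np, cv2
from scipy.spatial.transform import Rotation as Ro
def rows(path, s=None):
    "path: list of (x,y,z,yaw) world; yaw = angle of tool x. Prints rows from current pose"
    s=s or arm.observe(); R=Ro.from_rotvec(s['ee_rot']).as_matrix(); p=np.array(s['eef_pos'])
    y0=np.arctan2(R[1,0],R[0,0])
    print([[ (R.T@(np.array(q[:3])-p)/10).round(2).tolist(), round(float(-np.degrees(q[3]-y0)/6),2)] for q in path])
def px2w(cam,u,v,z,m=None):
    m=m or arm.camera_model(cam); R,t=np.array(m['R']),np.array(m['t']); c=-R.T@t
    d=R.T@np.linalg.solve(m['mtx'],[u,v,1]); return (c+d*(z-c[2])/d[2]).round(1)
def w2px(cam,X,m=None):
    m=m or arm.camera_model(cam); q=m['mtx']@(m['R']@np.array(X)+m['t']); return (q[:2]/q[2]).round(1)
def st():
    s=arm.observe(); print(s['time_s'],np.round(s['eef_pos'],1),'F',np.round(s['wrist_force'],1),'w',round(s['width'],1)); return s
E
python3 - <<'E'
from h import *
print('plunger',px2w('top',524*.64,295*.64,53),'cover',px2w('top',522*.64,299*.64,17),'tin rim',px2w('top',276*.64,324*.64,70),'tin foot',px2w('top',280*.64,327*.64,3))
a0,a1=1.1929,np.arctan2(-388,489); r0,r1=674.8,np.hypot(489,388)
P=[]
for k in range(1,25):
    f=k/24;a=a0+(a1-a0)*f;r=r0+(r1-r0)*f;P.append((r*np.cos(a),r*np.sin(a),256,a))
rows(P[:12])
# second half as if from P[11]
R=np.array([[np.cos(P[11][3]),0,-np.sin(P[11][3])],[np.sin(P[11][3]),0,np.cos(P[11][3])],[0,-1,0]])
rows(P[12:],dict(ee_rot=Ro.from_matrix(R).as_rotvec(),eef_pos=P[11][:3]))
E
```

```text
plunger [ 489.1 -383.7   53. ] cover [ 488.3 -386.1   17. ] tin rim [444.4  75.8  70. ] tin foot [449.1  80.7   3. ]
[[[-0.43, 0.03, -5.22], 0.74], [[-1.25, 0.03, -10.38], 1.48], [[-2.46, 0.03, -15.44], 2.23], [[-4.05, 0.03, -20.37], 2.97], [[-6.02, 0.03, -25.15], 3.71], [[-8.35, 0.03, -29.75], 4.45], [[-11.01, 0.03, -34.14], 5.19], [[-14.0, 0.03, -38.3], 5.93], [[-17.3, 0.03, -42.2], 6.67], [[-20.87, 0.03, -45.82], 7.42], [[-24.7, 0.03, -49.14], 8.16], [[-28.77, 0.03, -52.14], 8.9]]
[[[-0.41, -0.0, -5.02], 0.74], [[-1.2, -0.0, -9.98], 1.48], [[-2.37, -0.0, -14.85], 2.22], [[-3.91, -0.0, -19.59], 2.97], [[-5.81, -0.0, -24.19], 3.71], [[-8.05, -0.0, -28.61], 4.45], [[-10.62, -0.0, -32.83], 5.19], [[-13.51, -0.0, -36.82], 5.93], [[-16.68, -0.0, -40.57], 6.67], [[-20.12, -0.0, -44.04], 7.42], [[-23.81, -0.0, -47.23], 8.16], [[-27.72, -0.0, -50.11], 8.9]]
```

Request:
{"fn": "drive_tool", "kwargs": {"rows": [[[-0.4,0,-5.2],0.75],[[-1.3,0,-10.4],1.5],[[-2.5,0,-15.4],2.2],[[-4,0,-20.4],3],[[-6,0,-25.2],3.7],[[-8.4,0,-29.8],4.5],[[-11,0,-34.1],5.2],[[-14,0,-38.3],5.9],[[-17.3,0,-42.2],6.7],[[-20.9,0,-45.8],7.4],[[-24.7,0,-49.1],8.2],[[-28.8,0,-52.1],8.9]]}}

```text
time_s: 2.3
eef_pos: [627.5, 165.9, 256.3]
ee_rot: [-1.561, -0.203, 0.203]
wrist_force: [-0.4, 0.3, 1.5]
width: 85.5
```

Request:
{"fn": "drive_tool", "kwargs": {"rows": [[[-0.4,0,-5],0.75],[[-1.2,0,-10],1.5],[[-2.4,0,-14.9],2.2],[[-3.9,0,-19.6],3],[[-5.8,0,-24.2],3.7],[[-8,0,-28.6],4.45],[[-10.6,0,-32.8],5.2],[[-13.5,0,-36.8],5.9],[[-16.7,0,-40.6],6.7],[[-20.1,0,-44],7.4],[[-23.8,0,-47.2],8.2],[[-27.7,0,-50.1],8.9]]}}

```text
time_s: 3.8
eef_pos: [487.7, -389.2, 256.3]
ee_rot: [-1.506, 0.527, -0.527]
wrist_force: [0.0, -0.8, 0.2]
width: 85.3
```

```bash
python3 - <<'E'
from h import *
s=st(); m=arm.camera_model('wrist'); im=arm.read_camera('wrist')
cv2.imwrite('pics/w1.png',cv2.resize(im,(800,600),interpolation=cv2.INTER_CUBIC)[:,:,::-1])
for q in('outer_cover','inner_lid','plunger_top'):
    print(q,[(np.round(d['centre']).tolist(),round(d['p'],2)) for d in arm.boxes_of('wrist',q)])
print('expected plunger px*1.5625',w2px('wrist',[489,-386,53],m)*1.5625)
arm.read_camera('scene')
for q in('tin',): print(q,[(np.round(d['centre']).tolist(),round(d['p'],2)) for d in arm.boxes_of('scene',q)])
E
```

```text
3.8 [ 487.7 -389.2  256.3] F [ 0.  -0.8  0.2] w 85.3
outer_cover [([344.0, -352.0, 7.0], 0.78), ([497.0, -387.0, 15.0], 0.61)]
inner_lid [([498.0, -382.0, 52.0], 0.57)]
plunger_top [([491.0, -385.0, 55.0], 0.88), ([451.0, -211.0, 43.0], 0.27)]
expected plunger px*1.5625 [391.71875 263.90625]
tin [([451.0, 89.0, 27.0], 0.91), ([224.0, -250.0, 31.0], 0.73)]
```

View pics/w1.png

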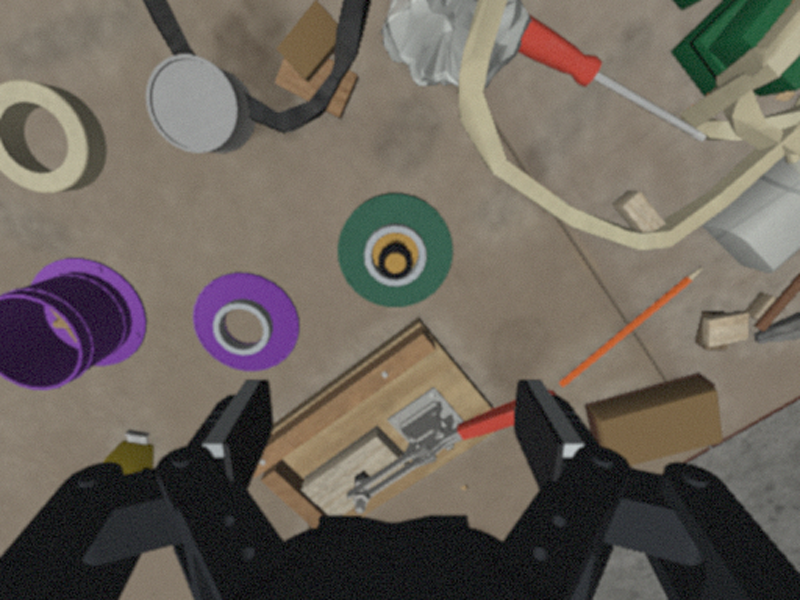

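```bash
python3 - <<'E'
from h import *
p=px2w('wrist',395/1.5625,263/1.5625,53);print(p, 'cover top',px2w('wrist',395.5/1.5625,249/1.5625,17),'collar',px2w('wrist',395.5/1.5625,255.5/1.5625,31))
a=np.arctan2(-389.2,487.7)
rows([(p[0],p[1],z,-0.673) for z in (120,58)])
E
```

```text
[ 492.9 -385.2   53. ] cover top [ 495.7 -382.7   17. ] collar [ 494.  -384.7   31. ]
[[[0.16, 13.63, 0.41], 0.03], [[0.16, 19.83, 0.41], 0.03]]
```

Request:
{"fn": "drive_tool", "kwargs": {"rows": [[[0.15,5,0.35],0],[[0.15,10,0.35],0],[[0.15,14,0.35],0],[[0.15,16.5,0.35],0],[[0.15,18,0.35],0],[[0.15,19,0.35],0],[[0.15,19.7,0.35],0],[[0.15,19.7,0.35],0]]}}

```text
time_s: 5.1
eef_pos: [492.1, -386.2, 59.4]
ee_rot: [-1.506, 0.525, -0.525]
wrist_force: [-0.1, -0.4, 0.3]
width: 85.4
```

```bash
python3 - <<'E'
from h import *
s=st(); im=arm.read_camera('wrist')
cv2.imwrite('pics/w2.png',cv2.resize(im,(800,600),interpolation=cv2.INTER_CUBIC)[:,:,::-1])
E
```

```text
5.1 [ 492.1 -386.2   59.4] F [-0.1 -0.4  0.3] w 85.4
```

View pics/w2.png

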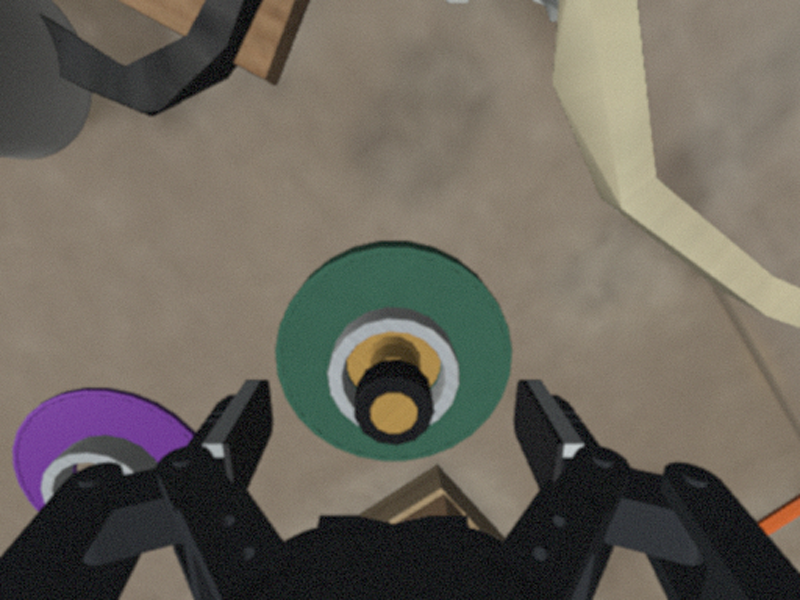

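```bash
python3 - <<'E'
from h import *
p=px2w('wrist',393.5/1.5625,412/1.5625,53);print(p,w2px('wrist',[492.1,-386.2,53])*1.5625); rows([(p[0],p[1],58,-0.673)])
E
```

```text
[ 492.  -386.6   53. ] [392.8125 410.9375]
[[[0.0, 0.18, -0.04], 0.02]]
```

Request:
{"fn": "drive_tool", "kwargs": {"rows": [[[0,0.1,0],0],[[0,0.1,0],0],[[0,0.1,0],0],[[0,0.1,0],0],[[0,0.1,0],0],[[0,0.1,0],0],[[0,0.1,0],0],[[0,0.1,0],0]], "hand": 0, "grip_force": 45}}

```text
time_s: 6.15
eef_pos: [492.1, -386.3, 58.4]
ee_rot: [-1.506, 0.525, -0.526]
wrist_force: [0.2, -1.0, 3.9]
width: 25.9
```

Request:
{"fn": "drive_tool", "kwargs": {"rows": [[[0,-0.5,0],0],[[0,-1.5,0],0],[[0,-4,0],0],[[0,-7,0],0],[[0,-11,0],0],[[0,-14,0],0],[[0,-14,0],0]]}}

```text
time_s: 7.02
eef_pos: [492.5, -386.6, 201.2]
ee_rot: [-1.508, 0.522, -0.528]
wrist_force: [0.3, 0.7, -2.8]
width: 26.1
```

```bash
python3 - <<'E'
from h import *
s=st(); im=arm.read_camera('wrist')
cv2.imwrite('pics/w3.png',cv2.resize(im,(640,480),interpolation=cv2.INTER_CUBIC)[:,:,::-1])
p=np.array(s['eef_pos']);a0=-0.673;a1=np.arctan2(76,448);r0=np.hypot(p[0],p[1]);r1=np.hypot(448,76)
P=[]
for k in range(1,13):
    f=k/12;a=a0+(a1-a0)*f;r=r0+(r1-r0)*f;P.append((r*np.cos(a),r*np.sin(a),p[2],a))
rows(P)
E
```

```text
7.025 [ 492.5 -386.6  201.2] F [ 0.3  0.7 -2.8] w 26.1
[[[-1.51, -0.23, 3.81], -0.65], [[-3.37, -0.23, 7.88], -1.32], [[-5.49, -0.23, 11.71], -1.99], [[-7.85, -0.24, 15.28], -2.66], [[-10.43, -0.24, 18.59], -3.33], [[-13.19, -0.24, 21.61], -4.0], [[-16.11, -0.25, 24.34], -4.67], [[-19.17, -0.25, 26.77], -5.34], [[-22.33, -0.25, 28.9], -6.0], [[-25.57, -0.26, 30.73], -6.67], [[-28.87, -0.26, 32.24], -7.34], [[-32.19, -0.27, 33.46], -8.01]]
```

View pics/w3.png

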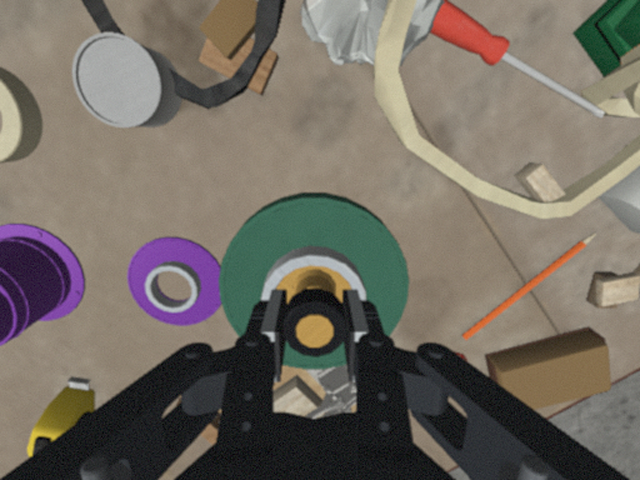

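Request:
{"fn": "drive_tool", "kwargs": {"rows": [[[-1.5,0,3.8],-0.65],[[-3.4,0,7.9],-1.3],[[-5.5,0,11.7],-2],[[-7.9,0,15.3],-2.7],[[-10.4,0,18.6],-3.3],[[-13.2,0,21.6],-4],[[-16.1,0,24.3],-4.7],[[-19.2,0,26.8],-5.3],[[-21.7,0,28.2],-6],[[-21.7,0,28.2],-6.5],[[-21.7,0,28.2],-7.1],[[-21.7,0,28.2],-7.1]]}}

```text
time_s: 8.57
eef_pos: [496.9, -30.2, 196.8]
ee_rot: [-1.57, -0.055, 0.058]
wrist_force: [-0.2, -0.4, -2.1]
width: 26.0
```

```bash
python3 - <<'E'
from h import *
s=st(); im=arm.read_camera('wrist'); print(Ro.from_rotvec(s['ee_rot']).as_matrix().round(3))
cv2.imwrite('pics/w4.png',cv2.resize(im,(800,600),interpolation=cv2.INTER_CUBIC)[:,:,::-1])
print([(np.round(d['centre']).tolist(),round(d['p'],2)) for d in arm.boxes_of('wrist','tin')])
for z in (70,):
  for a in range(0,360,45):print(w2px('wrist',[448+41.5*np.cos(np.radians(a)),78+41.5*np.sin(np.radians(a)),z])*1.5625)
E
```

```text
8.575 [496.9 -30.2 196.8] F [-0.2 -0.4 -2.1] w 26.0
[[ 0.997 -0.002 -0.072]
 [ 0.072  0.     0.997]
 [-0.002 -1.     0.   ]]
[([447.0, 83.0, 11.0], 0.87), ([237.0, -224.0, 34.0], 0.7)]
[393.28125 103.59375]
[373.4375  38.4375]
[315.625   5.625]
[256.875   29.0625]
[235.15625  91.5625 ]
[260.15625 152.34375]
[313.59375 179.375  ]
[367.5    160.3125]
```

View pics/w4.png

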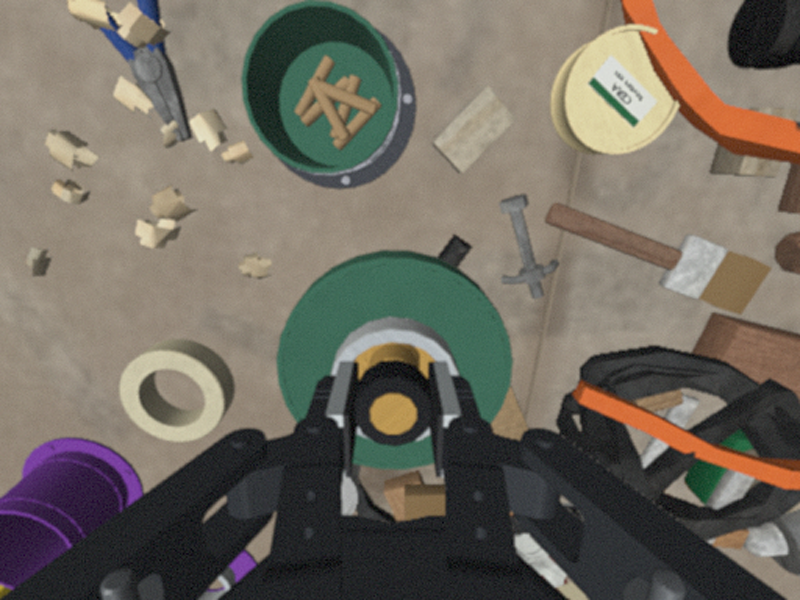

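```bash
python3 - <<'E'
from h import *
c=w2px('wrist',[448,78,70]); print(c*1.5625)
p=px2w('wrist',c[0]+7/1.5625,c[1]-4.5/1.5625,70);print(p, 'scene check', px2w('top',276*.64,324*.64,70))
print('held lid head vs TCP', px2w('wrist',394/1.5625,410/1.5625,191.5))
rows([(p[0],p[1],196.8,0.0715),(p[0],p[1],125,0.0715)])
E
```

```text
[314.53125  97.65625]
[451.6  80.4  70. ] scene check [444.4  75.8  70. ]
held lid head vs TCP [497.3 -29.2 191.5]
[[[-3.76, 0.06, 11.37], -0.01], [[-3.75, 7.24, 11.37], -0.01]]
```

Request:
{"fn": "drive_tool", "kwargs": {"rows": [[[-1.5,0,5],0],[[-3.2,0,9.5],0],[[-3.75,0,11.35],0],[[-3.75,0,11.35],0],[[-3.75,3,11.35],0],[[-3.75,5,11.35],0],[[-3.75,6,11.35],0],[[-3.75,6.6,11.35],0],[[-3.75,6.6,11.35],0],[[-3.75,6.6,11.35],0]]}}

```text
time_s: 9.93
eef_pos: [452.1, 80.1, 133.0]
ee_rot: [-1.57, -0.058, 0.056]
wrist_force: [0.0, 0.3, -1.9]
width: 26.1
```

```bash
python3 - <<'E'
from h import *
s=st(); im=arm.read_camera('scene')
c=w2px('scene',[451.5,80,90]).astype(int); print(c)
a=im[max(0,c[1]-80):c[1]+80,max(0,c[0]-100):c[0]+100]
b=arm.read_camera('wrist')[60:384,130:430]
A=cv2.resize(a,None,fx=2.2,fy=2.2,interpolation=3);B=cv2.resize(b,(350,378))
h=378;A=cv2.resize(A,(440,h));cv2.imwrite('pics/c5.png',np.hstack([A,B])[:,:,::-1])
E
```

```text
9.925 [452.1  80.1 133. ] F [ 0.   0.3 -1.9] w 26.1
[194 220]
```

View pics/c5.png

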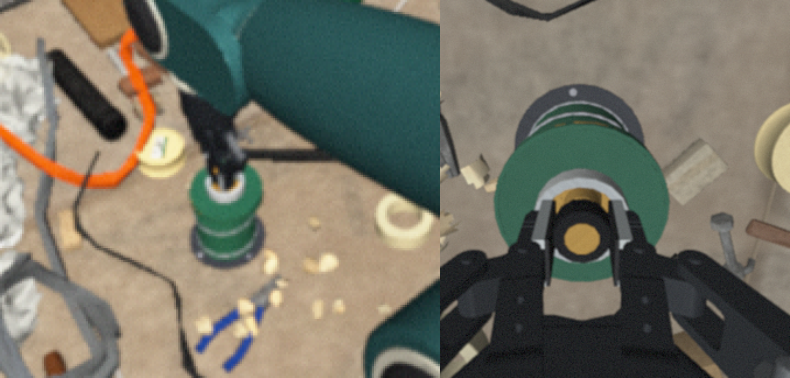

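Request:
{"fn": "drive_tool", "kwargs": {"rows": [[[0,0.4,0],0],[[0,0.8,0],0],[[0,1.1,0],0],[[0,1.3,0],0],[[0,1.3,0],0],[[0,1.3,0],0]]}}

```text
time_s: 10.78
eef_pos: [451.9, 80.4, 119.6]
ee_rot: [-1.57, -0.057, 0.057]
wrist_force: [-3.0, 4.1, 5.0]
width: 26.0
```

Request:
{"fn": "drive_tool", "kwargs": {"rows": [[[0,0.1,0],0],[[0,0.2,0],0],[[0,0.2,0],0],[[0,0.2,0],0]]}}

```text
time_s: 11.28
eef_pos: [451.9, 80.8, 118.5]
ee_rot: [-1.569, -0.058, 0.057]
wrist_force: [-7.1, 7.4, 13.3]
width: 25.9
```

Request:
{"fn": "drive_tool", "kwargs": {"rows": [[[-0.05,-0.2,0.05],0],[[-0.15,-0.2,0.15],0],[[-0.2,-0.2,0.2],0],[[-0.2,-0.2,0.2],0]]}}

```text
time_s: 11.78
eef_pos: [449.5, 81.8, 118.9]
ee_rot: [-1.57, -0.056, 0.057]
wrist_force: [-0.2, 0.3, -2.7]
width: 25.7
```

Request:
{"fn": "drive_tool", "kwargs": {"rows": [[[0,0.1,0],0],[[0,0.15,0],0],[[0,0.15,0],0],[[0,0.15,0],0]]}}

```text
time_s: 12.28
eef_pos: [449.7, 81.9, 117.9]
ee_rot: [-1.57, -0.057, 0.057]
wrist_force: [-3.8, -1.7, 3.8]
width: 25.9
```

Request:
{"fn": "drive_tool", "kwargs": {"rows": [[[-0.05,-0.15,0],0],[[-0.1,-0.15,-0.03],0],[[-0.1,-0.05,-0.03],0],[[-0.1,0,-0.03],0],[[-0.1,0,-0.03],0],[[-0.1,0,-0.03],0]]}}

```text
time_s: 13.02
eef_pos: [448.7, 81.6, 117.9]
ee_rot: [-1.57, -0.057, 0.057]
wrist_force: [-3.7, 0.0, 4.2]
width: 26.0
```

Request:
{"fn": "drive_tool", "kwargs": {"rows": [[[0,0.1,0],0],[[0,0.2,0],0],[[0,0.2,0],0]]}}

```text
time_s: 13.4
eef_pos: [448.8, 81.6, 116.0]
ee_rot: [-1.57, -0.057, 0.057]
wrist_force: [-3.6, -0.5, 6.7]
width: 26.0
```

Request:
{"fn": "drive_tool", "kwargs": {"rows": [[[0,-0.2,0],0],[[0,-0.2,0],0]]}}

```text
time_s: 13.65
eef_pos: [448.8, 81.6, 117.9]
ee_rot: [-1.57, -0.057, 0.057]
wrist_force: [-2.1, -1.1, 3.1]
width: 25.8
```

Request:
{"fn": "drive_tool", "kwargs": {"rows": [[[0,0,0],0],[[0,0,0],0],[[0,0,0],0],[[0,-0.5,0],0],[[0,-2,0],0],[[0,-5,0],0],[[0,-6,0],0],[[0,-6,0],0]], "hand": 8.5}}

```text
time_s: 14.65
eef_pos: [448.9, 81.6, 178.5]
ee_rot: [-1.57, -0.058, 0.056]
wrist_force: [-0.3, 0.5, -0.7]
width: 85.2
```

```bash
python3 - <<'E'
from h import *
s=st(); im=arm.read_camera('wrist')
cv2.imwrite('pics/w6.png',cv2.resize(im,(800,600),interpolation=cv2.INTER_CUBIC)[:,:,::-1])
print([(np.round(d['centre'],1).tolist(),round(d['p'],2)) for d in arm.boxes_of('wrist','plunger_top')])
print(w2px('wrist',[448.8,81.6,113])*1.5625)
m=arm.camera_model('wrist');np.savez('m6',**m)
E
```

```text
14.65 [448.9  81.6 178.5] F [-0.3  0.5 -0.7] w 85.2
[([448.4, 86.0, 114.4], 0.82)]
[393.90625 341.71875]
```

View pics/w6.png

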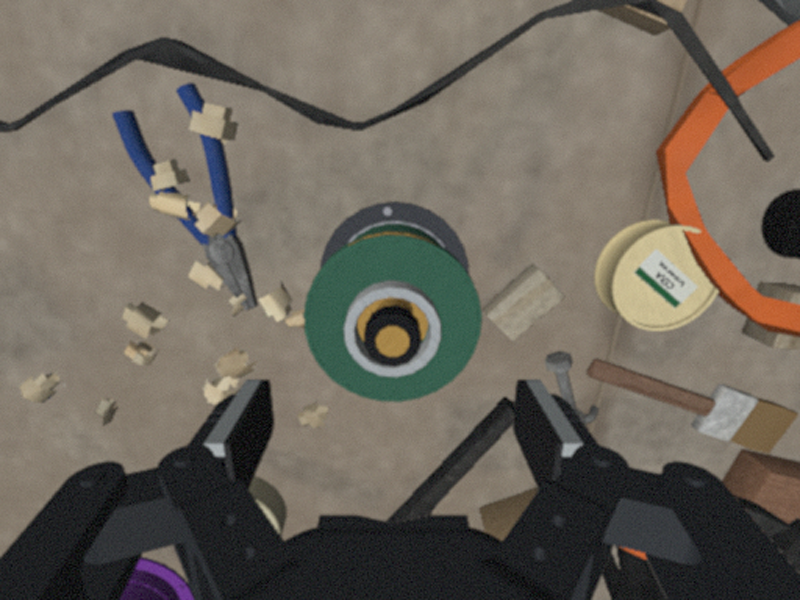

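```bash
python3 - <<'E'
from h import *
b=cv2.imread('pics/w6.png')[190:420,290:500]
a=arm.read_camera('scene')[:,:,::-1][165:285,130:240]
cv2.imwrite('pics/c7.png',np.hstack([cv2.resize(a,(400,438),interpolation=3),cv2.resize(b,(400,438),interpolation=3)]))
E
```

```text
(no output)
```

View pics/c7.png

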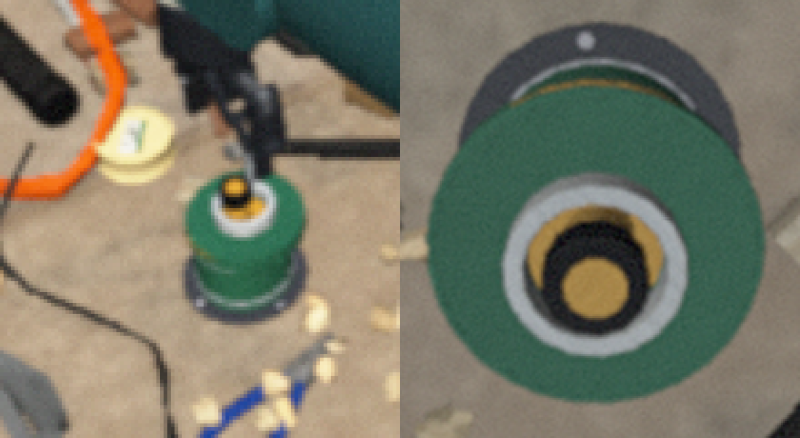

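Request:
{"fn": "drive_tool", "kwargs": {"rows": [[[5,0,1],0],[[10,0,2.5],0],[[13,2,4],0],[[13,5,6],0],[[13,5,6],0]]}}

```text
time_s: 15.42
eef_pos: [572.6, 151.3, 124.3]
ee_rot: [-1.571, -0.053, 0.062]
wrist_force: [-0.1, -1.5, 0.7]
width: 85.1
```

```bash
python3 - <<'E'
from h import *
s=st(); im=arm.read_camera('wrist')
c=w2px('wrist',[448.8,81.6,90]);print(c);c=c.astype(int)
x0,y0=max(0,c[0]-90),max(0,c[1]-80);print(x0,y0)
cv2.imwrite('pics/c8.png',cv2.resize(im[y0:y0+160,x0:x0+190],None,fx=3.7,fy=3.7,interpolation=3)[:,:,::-1])
E
```

```text
15.425 [572.6 151.3 124.3] F [-0.1 -1.5  0.7] w 85.1
[ 67.8 313. ]
0 233
```

View pics/c8.png

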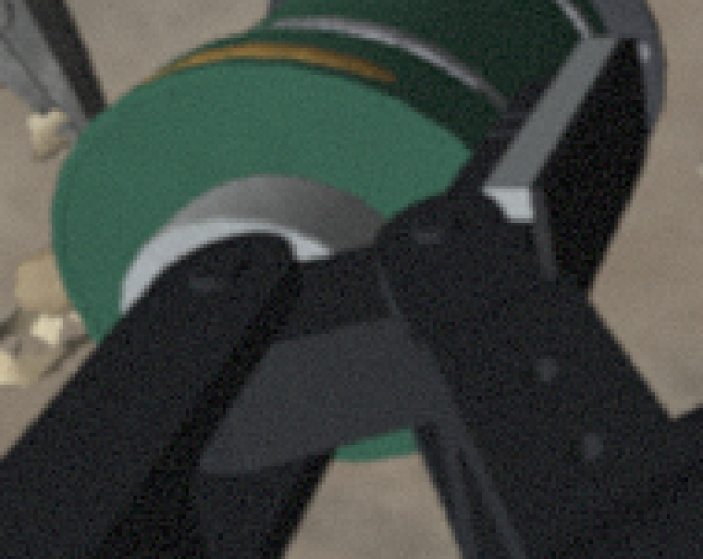

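```bash
python3 - <<'E'
from h import *
m=dict(np.load('m6.npz'))
def ext(c,r,z):
    q=np.array([w2px('wrist',[c[0]+r*np.cos(a),c[1]+r*np.sin(a),z],m)*1.5625 for a in np.linspace(0,6.28,90)]);return q.min(0).round(1),q.max(0).round(1)
c=(448.8,81.6)
for n,r,z in(('top',50,77),('skirtbot',50,62),('collar',26,91),('head',14,113),('foot',54,3),('flange',45,74),('tinrim',41.5,70)):print(n,*ext(c,r,z))
im=cv2.imread('pics/w6.png');hsv=cv2.cvtColor(im,cv2.COLOR_BGR2HSV)
for x in (360,393,430):
    print(x,[(y,im[y,x].tolist()) for y in range(212,246,2)])
g=((hsv[...,0]>65)&(hsv[...,0]<90)&(hsv[...,1]>90)&(hsv[...,2]>75)).astype(np.uint8)
k,l,stt,ce=cv2.connectedComponentsWithStats(g);i=1+np.argmax(stt[1:,4]);print(stt[i])
cn=cv2.findContours((l==i).astype(np.uint8),0,1)[0][0];print(cv2.fitEllipse(cv2.convexHull(cn)))
E
```

```text
top [302.2 222.8] [485.5 395. ]
skirtbot [307.5 218.9] [480. 382.]
collar [343.4 275.5] [444.2 369.4]
head [363.9 313.6] [423.9 368.6]
foot [317.8 201.1] [469.4 347.5]
flange [312.3 231.6] [475.2 384.7]
tinrim [320. 237.] [467.7 376.1]
360 [(212, [71, 66, 63]), (214, [71, 65, 61]), (216, [70, 67, 65]), (218, [68, 63, 59]), (220, [72, 67, 64]), (222, [71, 64, 62]), (224, [73, 68, 66]), (226, [66, 59, 58]), (228, [69, 63, 63]), (230, [101, 97, 96]), (232, [132, 129, 126]), (234, [95, 100, 82]), (236, [61, 75, 47]), (238, [60, 82, 68]), (240, [65, 87, 68]), (242, [76, 92, 57]), (244, [78, 96, 54])]
393 [(212, [72, 69, 68]), (214, [67, 62, 61]), (216, [72, 69, 65]), (218, [70, 63, 62]), (220, [99, 93, 92]), (222, [126, 120, 118]), (224, [84, 88, 72]), (226, [45, 61, 33]), (228, [49, 61, 32]), (230, [55, 66, 50]), (232, [53, 83, 98]), (234, [61, 92, 99]), (236, [78, 93, 61]), (238, [81, 100, 57]), (240, [81, 97, 59]), (242, [77, 92, 53]), (244, [78, 93, 56])]
430 [(212, [73, 69, 69]), (214, [68, 64, 60]), (216, [75, 69, 67]), (218, [64, 60, 56]), (220, [70, 65, 63]), (222, [68, 62, 58]), (224, [70, 63, 64]), (226, [76, 72, 66]), (228, [65, 62, 60]), (230, [84, 80, 81]), (232, [118, 115, 111]), (234, [121, 117, 114]), (236, [69, 72, 62]), (238, [33, 41, 27]), (240, [36, 47, 40]), (242, [46, 66, 56]), (244, [71, 90, 58])]
[  305   236   175   164 14607]
((392.0455322265625, 317.3011474609375), (164.46823120117188, 174.9236297607422), 92.22661590576172)
```

```bash
python3 - <<'E'
from h import *
st()
rows([(572,151,190,.072),(449,20,190,.072),(449,20,120,.072),(449,28,109,.072)])
E
```

```text
15.475 [573.3 150.9 126.4] F [ 0.2 -0.   0.3] w 85.0
[[[-0.15, -6.36, 0.02], 0.01], [[-13.37, -6.32, -12.14], 0.01], [[-13.35, 0.68, -12.14], 0.01], [[-13.29, 1.78, -11.34], 0.01]]
```

Request:
{"fn": "drive_tool", "kwargs": {"rows": [[[0,-4,0],0],[[-3,-6.4,-3],0],[[-7,-6.4,-7],0],[[-11,-6.4,-11],0],[[-13.3,-6.4,-12.1],0],[[-13.3,-4,-12.1],0],[[-13.3,-1,-12.1],0],[[-13.3,0.5,-12.1],0],[[-13.3,0.6,-12.1],0],[[-13.3,0.6,-12.1],0]], "hand": 0}}

```text
time_s: 16.73
eef_pos: [450.6, 20.5, 123.0]
ee_rot: [-1.57, -0.058, 0.056]
wrist_force: [-0.0, -0.1, 0.6]
width: 0.1
```

```bash
python3 - <<'E'
from h import *
st(); im=arm.read_camera('wrist')
cv2.imwrite('pics/w9.png',cv2.resize(im,(800,600),interpolation=cv2.INTER_CUBIC)[:,:,::-1]); np.savez('m9',**arm.camera_model('wrist'))
m=arm.camera_model('wrist')
def ext(c,r,z):
    q=np.array([w2px('wrist',[c[0]+r*np.cos(a),c[1]+r*np.sin(a),z],m)*1.5625 for a in np.linspace(0,6.28,90)]);return q.min(0).round(1),q.max(0).round(1)
for n,r,z in(('top',50,77),('skirtbot',50,62),('collar',26,91),('head',14,113),('foot',54,3),('flange',45,74),('tinrim',41.5,70)):print(n,*ext((448.8,81.6),r,z))
E
```

```text
16.725 [450.6  20.5 123. ] F [-0.  -0.1  0.6] w 0.1
top [267.7  66.2] [531.9 335.2]
skirtbot [278.   74.5] [520.3 322. ]
collar [325.8 139.2] [475.2 290. ]
head [355.  180.2] [448.6 273.9]
foot [298.4  88. ] [496.4 291.6]
flange [283.   83.9] [516.2 321.2]
tinrim [294.4  96.4] [504.5 310.3]
```

View pics/w9.png

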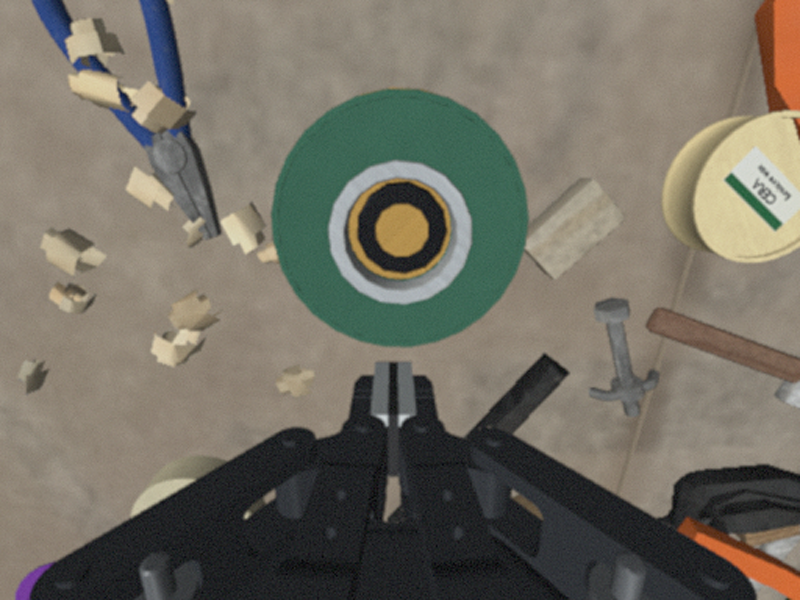

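```bash
python3 - <<'E'
from h import *
m9=dict(np.load('m9.npz'))
rv9=[-1.57,-.058,.056]; p9=np.array([450.6,20.5,123.0])
T=Ro.from_rotvec(rv9).as_matrix()
Rc=m9['R']@T; tc=m9['R']@p9+m9['t']   # tool->cam
def cam(p,rv):
    A=Ro.from_rotvec(rv).as_matrix(); R=Rc@A.T; return dict(mtx=m9['mtx'],R=R,t=tc-R@np.array(p))
def ext(m,c,r,z):
    q=np.array([w2px('wrist',[c[0]+r*np.cos(a),c[1]+r*np.sin(a),z],m)*1.5625 for a in np.linspace(0,6.28,90)]);return q.min(0).round(1),q.max(0).round(1)
def fit(f):
    im=cv2.imread(f);h,w=im.shape[:2];hsv=cv2.cvtColor(im,cv2.COLOR_BGR2HSV)
    g=((hsv[...,0]>62)&(hsv[...,0]<95)&(hsv[...,1]>80)&(hsv[...,2]>60)).astype(np.uint8)
    k,l,s,ce=cv2.connectedComponentsWithStats(g);i=1+np.argmax(s[1:,4]);
    e=cv2.fitEllipse(cv2.convexHull(cv2.findContours((l==i).astype(np.uint8),0,1)[0][0]));return np.round(np.array(e[0])*800/w,1),np.round(np.array(e[1])*800/w,1),e[2]
for n,p,rv,c,dz in(('w2',[492.1,-386.2,59.4],[-1.506,.525,-.525],(492,-386.6),0),('w3',[492.5,-386.6,201.2],[-1.508,.522,-.528],(492.5,-386.6),142.5),('w4',[496.9,-30.2,196.8],[-1.57,-.055,.058],(496.9,-29.8),138.4),('w9',p9,rv9,(448.8,81.6),60)):
    m=cam(p,rv); a,b=ext(m,c,50,17+dz); print(n,'pred c',(a+b)/2,'size',b-a,'fit',fit(f'pics/{n}.png'))
E
```

```text
w2 pred c [393.5  354.15] size [240.2 217.3] fit (array([393. , 352.6]), array([214.3, 233.7]), 90.8635482788086)
w3 pred c [392.5  353.95] size [241.2 218.3] fit (array([391.7, 353. ]), array([215.8, 234. ]), 90.95413970947266)
w4 pred c [393.45 353.45] size [241.9 219.1] fit (array([393.8, 362.5]), array([219.2, 231.1]), 92.07654571533203)
w9 pred c [399.8 200.7] size [264.2 269. ] fit (array([399.3, 217.5]), array([253.8, 255.9]), 18.194902420043945)
```

```bash
cat > fit.py <<'E'
from h import *
from scipy.optimize import least_squares
m9=dict(np.load('m9.npz'))
rv9=[-1.57,-.058,.056]; p9=np.array([450.6,20.5,123.0])
Rc=m9['R']@Ro.from_rotvec(rv9).as_matrix(); tc=m9['R']@p9+m9['t']
def cam(p,rv):
    R=Rc@Ro.from_rotvec(rv).as_matrix().T; return dict(mtx=m9['mtx'],R=R,t=tc-R@np.array(p))
an=np.linspace(0,2*np.pi,73)[:-1]
def ell(m,c,A,r,h):
    X=(np.c_[r*np.cos(an),r*np.sin(an),h+0*an]@A.T+c)
    q=(X@m['R'].T+m['t'])@m['mtx'].T; q=q[:,:2]/q[:,2:]*1.5625
    a,b=q.min(0),q.max(0); return np.r_[(a+b)/2,b-a]
# obs: disc (cx,cy,w,h), collar(cx,cy,w,h)
def solve(views,c0,k=1.0,show=''):
    def res(v):
        A=Ro.from_rotvec([v[3],v[4],0]).as_matrix(); r=[]
        for m,d,cl in views:
            r+=list(ell(m,v[:3],A,50*k,0)-d); r+=list(ell(m,v[:3],A,26*k,14)-cl)
        return r
    s=least_squares(res,np.r_[c0,0,0]); v=s.x; print(show,'top-plate centre',v[:3].round(1),'tilt deg',np.degrees(v[3:]).round(1),'resid',np.round(s.fun,1)); return v
if __name__=='__main__':
    w2=cam([492.1,-386.2,59.4],[-1.506,.525,-.525]); w6=dict(np.load('m6.npz'))
    for k in (1,.98):
        solve([(w2,[393,352.6,233.7,214.3],[393.5,377,131,117])],[492,-386,17],k,'w2')
        solve([(m9,[399.3,217.5,254.5,256],[400,232,144,144]),(w6,[392.,317.3,175,164.5],[392.3,332,98,88])],[449,80,77],k,'now')
E
python3 fit.py
```

```text
w2 top-plate centre [ 491.  -387.8   13. ] tilt deg [-0.1  0.8] resid [-0.   1.2  0.6 -1.   0.1 -1.2  0.3  0.7]
now top-plate centre [449.   74.9  72.7] tilt deg [1.2 0.1] resid [-0.6 -0.6  0.  -0.9 -0.8  0.5 -0.8 -1.7  1.2  0.1  3.4  0.7  0.9 -0.3
  0.1  1.9]
w2 top-plate centre [ 492.  -386.4   16.1] tilt deg [-0.2  0.8] resid [-0.   1.   0.5 -1.1  0.  -1.1  0.4  0.8]
now top-plate centre [448.9  75.7  75.9] tilt deg [0.6 0. ] resid [-0.6 -1.  -0.2 -0.6 -0.8 -0.3 -0.6 -1.2  1.1  1.1  2.3  0.1  0.8  0.5
 -0.5  1.7]
```

```bash
python3 - <<'E'
from fit import *
w6=dict(np.load('m6.npz'))
V=[(m9,[399.3,217.5,254.5,256],[400,232,144,144]),(w6,[392.,317.3,175,164.5],[392.3,332,98,88])]
def bx(e): return np.r_[e[0]-e[2]/2,e[0]+e[2]/2,e[1]-e[3]/2,e[1]+e[3]/2]
for k in (1,.98):
  for z0 in(0,.12,-.12):
    def res(v):
        A=Ro.from_rotvec([v[3],0,0]).as_matrix(); r=[]
        for m,d,cl in V:
            r+=list((bx(ell(m,v[:3],A,50*k,0))-bx(d))[[0,1,3]])+list(bx(ell(m,v[:3],A,26*k,14))-bx(cl))
        return r
    s=least_squares(res,[449,76,80,z0]); print(k,s.x[:3].round(1),np.degrees(s.x[3]).round(1),np.round(s.fun,1),s.cost.round(1))
im=cv2.cvtColor(cv2.imread('pics/w9.png'),cv2.COLOR_BGR2GRAY)
for x in(340,400,460): print(x,im[84:112:1,x].tolist())
E
```

```text
1 [449.   74.9  72.7] 0.9 [-0.6 -0.6 -0.8 -0.4 -1.2  1.2 -0.4 -0.5  2.9  0.7  0.8  0.9 -1.5  0.6] 8.8
1 [449.   74.9  72.7] 0.9 [-0.6 -0.6 -0.8 -0.4 -1.2  1.2 -0.4 -0.5  2.9  0.7  0.8  0.9 -1.5  0.6] 8.8
1 [449.   74.9  72.7] 0.9 [-0.6 -0.6 -0.8 -0.4 -1.2  1.2 -0.4 -0.5  2.9  0.7  0.8  0.9 -1.5  0.6] 8.8
0.98 [448.9  75.6  75.7] 0.6 [-0.3 -0.8 -1.2 -0.3 -1.2  0.4 -0.9  0.1  2.2  1.2  1.1  0.5 -0.3  1.4] 7.1
0.98 [448.9  75.6  75.7] 0.6 [-0.3 -0.8 -1.2 -0.3 -1.2  0.4 -0.9  0.1  2.2  1.2  1.1  0.5 -0.3  1.4] 7.1
0.98 [448.9  75.6  75.7] 0.6 [-0.3 -0.8 -1.2 -0.3 -1.2  0.4 -0.9  0.1  2.2  1.2  1.1  0.5 -0.3  1.4] 7.1
340 [146, 147, 146, 147, 146, 145, 144, 145, 146, 146, 145, 145, 144, 144, 144, 144, 144, 142, 136, 125, 112, 102, 90, 86, 92, 90, 86, 84]
400 [137, 136, 136, 131, 120, 105, 94, 89, 88, 88, 89, 87, 85, 84, 87, 89, 89, 91, 91, 87, 85, 88, 91, 91, 89, 90, 91, 91]
460 [138, 137, 137, 141, 143, 139, 138, 141, 140, 138, 136, 138, 139, 136, 136, 139, 142, 140, 134, 127, 113, 100, 94, 87, 82, 85, 88, 84]
```

Request:
{"fn": "drive_tool", "kwargs": {"rows": [[[-0.15,0.7,0],0],[[-0.15,1.4,0],0],[[-0.15,1.4,0.6],0],[[-0.15,1.4,1.2],0],[[-0.15,1.4,1.5],0],[[-0.15,1.4,1.8],0],[[-0.15,1.4,1.9],0],[[-0.15,1.4,1.9],0]]}}

```text
time_s: 17.77
eef_pos: [447.3, 39.4, 107.9]
ee_rot: [-1.57, -0.057, 0.057]
wrist_force: [0.1, -0.3, 0.1]
width: -0.0
```

Request:
{"fn": "drive_tool", "kwargs": {"rows": [[[0,0,0.1],0],[[0,0,0.2],0],[[0,0,0.2],0]]}}

```text
time_s: 18.15
eef_pos: [447.1, 41.4, 107.8]
ee_rot: [-1.57, -0.057, 0.057]
wrist_force: [-0.1, -1.4, 0.2]
width: -0.1
```

Request:
{"fn": "drive_tool", "kwargs": {"rows": [[[0,0,0.1],0],[[0,0,0.2],0],[[0,0,0.2],0]]}}

```text
time_s: 18.52
eef_pos: [446.9, 43.4, 107.8]
ee_rot: [-1.57, -0.057, 0.057]
wrist_force: [-0.2, -0.7, -0.0]
width: 0.2
```

```bash
cat > look.py <<'E'
from fit import *
import sys
n=sys.argv[1]; st(); m=arm.camera_model('wrist'); im=arm.read_camera('wrist'); np.savez('m_'+n,**m)
cv2.imwrite(f'pics/{n}.png',cv2.resize(im,(800,600),interpolation=cv2.INTER_CUBIC)[:,:,::-1])
im=cv2.imread(f'pics/{n}.png');hsv=cv2.cvtColor(im,cv2.COLOR_BGR2HSV)
g=((hsv[...,0]>62)&(hsv[...,0]<95)&(hsv[...,1]>80)&(hsv[...,2]>60)).astype(np.uint8)
k,l,s,ce=cv2.connectedComponentsWithStats(g);i=1+np.argmax(s[1:,4])
e=cv2.fitEllipse(cv2.convexHull(cv2.findContours((l==i).astype(np.uint8),0,1)[0][0]))
print('disc fit',np.round(e[0],1),np.round(e[1],1))
# top-plate centre at z=77 from the ellipse centre: iterate the forward model
z=float(sys.argv[2]) if len(sys.argv)>2 else 77
f=lambda v: ell(m,[v[0],v[1],z],np.eye(3),50,0)[:2]-e[0]
v=least_squares(f,[449,78]).x; print('cover centre',v.round(1))
x0,y0,w,h=s[i][:4]
br=((hsv[...,0]>12)&(hsv[...,0]<24)&(hsv[...,1]>130)&(hsv[...,2]>90)).astype(np.uint8)
br[:max(0,y0-15)]=0;br[y0+h:]=0;br[:,:x0]=0;br[:,x0+w:]=0
k,l,s,ce=cv2.connectedComponentsWithStats(br)
for j in range(1,k):
    if s[j,4]>40: print('brass blob',s[j],ce[j].round(1), 'at z113', px2w('wrist',*(ce[j]/1.5625),113,m))
E
python3 look.py w10
```

```text
18.525 [446.9  43.4 107.8] F [-0.2 -0.7 -0. ] w 0.2
disc fit [406.2 271. ] [260.7 268.8]
cover centre [448.9  81.2]
brass blob [ 352  238  107   73 3082] [404.5 264.1] at z113 [446.1  97.4 113. ]
brass blob [ 382  294   55   52 2277] [408.9 319.9] at z113 [448.6  81.4 113. ]
```

Request:
{"fn": "drive_tool", "kwargs": {"rows": [[[0,0,-0.8],0],[[0,-3,-0.8],0],[[0,-7.1,-0.8],0],[[0.2,-7.1,2],0],[[0.45,-7.1,3.8],0],[[0.45,-7.1,3.8],0],[[0.45,-7.1,3.8],0]]}}

```text
time_s: 19.45
eef_pos: [448.7, 81.0, 178.7]
ee_rot: [-1.57, -0.057, 0.057]
wrist_force: [0.6, -0.4, 0.4]
width: -0.2
```

```bash
python3 look.py w11; python3 - <<'E'
import cv2
im=cv2.imread('pics/w11.png')
print([(y,im[y,393].tolist()) for y in range(210,240,2)])
E
```

```text
19.45 [448.7  81.  178.7] F [ 0.6 -0.4  0.4] w -0.2
disc fit [393.6 306. ] [170.8 176. ]
cover centre [448.9  82.1]
brass blob [ 359  287   70   44 1290] [393.1 304.1] at z113 [447.4  98.9 113. ]
brass blob [377 324  33  32 821] [393.1 339.5] at z113 [448.7  81.4 113. ]
[(210, [90, 86, 85]), (212, [79, 74, 72]), (214, [71, 67, 64]), (216, [69, 67, 61]), (218, [75, 69, 65]), (220, [62, 68, 50]), (222, [58, 72, 38]), (224, [80, 98, 59]), (226, [85, 101, 61]), (228, [83, 99, 58]), (230, [82, 102, 62]), (232, [84, 101, 62]), (234, [82, 98, 57]), (236, [84, 102, 62]), (238, [85, 99, 57])]
```

Request:
{"fn": "drive_tool", "kwargs": {"rows": [[[0,2,0.05],0],[[0,3.5,0.05],0],[[0,3.9,0.05],0],[[0,4.2,0.05],0],[[0,4.4,0.05],0],[[0,4.6,0.05],0],[[0,4.6,0.05],0],[[0,4.6,0.05],0]]}}

```text
time_s: 20.5
eef_pos: [448.8, 82.1, 133.4]
ee_rot: [-1.57, -0.057, 0.057]
wrist_force: [-4.6, -1.0, 6.9]
width: 0.1
```

Request:
{"fn": "drive_tool", "kwargs": {"rows": [[[0,0.1,0],0],[[0,0.2,0],0],[[0,0.25,0],0],[[0,0.25,0],0]]}}

```text
time_s: 21.0
eef_pos: [448.8, 82.1, 131.0]
ee_rot: [-1.57, -0.058, 0.056]
wrist_force: [-4.9, -1.6, 6.7]
width: 0.0
```

Request:
{"fn": "drive_tool", "kwargs": {"rows": [[[0,0.1,0],0],[[0,0.15,0],0],[[0,0.15,0],0],[[0,0.15,0],0]]}}

```text
time_s: 21.5
eef_pos: [448.8, 82.1, 129.9]
ee_rot: [-1.57, -0.058, 0.056]
wrist_force: [-6.6, -2.6, 12.0]
width: -0.3
```

Request:
{"fn": "drive_tool", "kwargs": {"rows": [[[0,0.1,0],0],[[0,0.15,0],0],[[0,0.15,0],0],[[0,0.15,0],0]]}}

```text
time_s: 22.0
eef_pos: [449.0, 82.1, 129.8]
ee_rot: [-1.57, -0.058, 0.056]
wrist_force: [-14.6, -2.4, 26.1]
width: -0.4
```

Request:
{"fn": "drive_tool", "kwargs": {"rows": [[[0,-0.2,0],0],[[0,-0.6,0],0],[[0,-1.5,0],0],[[0,-4,0],0],[[0,-5.1,0],0],[[0,-5.1,0],0],[[0,-5.1,0],0],[[0,-5.1,0],0]], "hand": 8.5}}

```text
time_s: 23.0
eef_pos: [448.4, 82.0, 177.5]
ee_rot: [-1.57, -0.056, 0.058]
wrist_force: [-1.0, -0.2, 0.5]
width: 85.4
```

```bash
python3 look.py w12
```

```text
23.0 [448.4  82.  177.5] F [-1.  -0.2  0.5] w 85.4
disc fit [394.  308.5] [170. 177.]
cover centre [448.8  82.1]
brass blob [ 359  290   70   43 1288] [393.3 306.7] at z113 [447.2  99.2 113. ]
brass blob [377 327  34  32 826] [393.7 342.8] at z113 [448.7  81.3 113. ]
```

Request:
{"fn": "drive_tool", "kwargs": {"rows": [[[0.03,3,0],0],[[0.03,5,0],0],[[0.03,6.5,0],0],[[0.03,7.2,0],0],[[0.03,7.6,0],0],[[0.03,7.6,0],0],[[0.03,7.6,0],0]]}}

```text
time_s: 23.92
eef_pos: [449.2, 82.1, 102.9]
ee_rot: [-1.57, -0.058, 0.056]
wrist_force: [-0.0, 0.3, -0.1]
width: 85.1
```

Request:
{"fn": "drive_tool", "kwargs": {"rows": [[[0,0,0],0],[[0,0,0],0],[[0,0,0],0],[[0,0,0],0],[[0,0,0],0],[[0,0,0],0]], "hand": 4, "grip_force": 40}}

```text
time_s: 24.68
eef_pos: [449.1, 82.1, 103.1]
ee_rot: [-1.57, -0.057, 0.056]
wrist_force: [-2.7, -0.3, 7.7]
width: 49.9
```

Request:
{"fn": "drive_tool", "kwargs": {"rows": [[[0,-0.1,0],0],[[0,-0.2,0],0],[[0,-0.4,0],0],[[0,-0.6,0],0],[[0,-0.9,0],0],[[0,-1.2,0],0],[[0,-1.5,0],0],[[0,-1.7,0],0],[[0,-1.8,0],0],[[0,-1.8,0],0]]}}

```text
time_s: 25.92
eef_pos: [449.0, 82.1, 120.3]
ee_rot: [-1.57, -0.057, 0.057]
wrist_force: [-0.5, 0.9, -0.7]
width: 49.8
```

```bash
python3 - <<'E'
from h import *
st(); m=arm.camera_model('wrist'); im=arm.read_camera('wrist'); s=arm.read_camera('scene')
cv2.imwrite('pics/c13.png',np.hstack([cv2.resize(im,(440,330)),cv2.resize(s[150:285,120:255],(330,330),interpolation=3)])[:,:,::-1])
print('head on tin at',w2px('wrist',[448.8,81.6,113],m)*440/512)
E
```

```text
25.925 [449.   82.1 120.3] F [-0.5  0.9 -0.7] w 49.8
head on tin at [215.9609375 226.4453125]
```

View pics/c13.png

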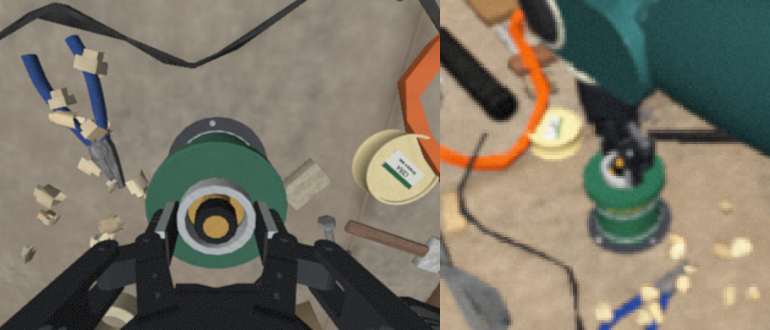

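Request:
{"fn": "drive_tool", "kwargs": {"rows": [[[0,-0.3,0],0],[[0,-0.9,0],0],[[0,-1.8,0],0],[[0,-2.8,0],0],[[0,-3.8,0],0],[[0,-4.8,0],0],[[0,-5.8,0],0],[[0,-6.7,0],0],[[0,-7.4,0],0],[[0,-7.9,0],0],[[0,-8.2,0],0],[[0,-8.25,0],0]]}}

```text
time_s: 27.52
eef_pos: [448.9, 82.1, 202.8]
ee_rot: [-1.57, -0.057, 0.057]
wrist_force: [-0.1, -0.3, -0.6]
width: 50.0
```

Request:
{"fn": "drive_tool", "kwargs": {"rows": [[[0,0,0],0],[[0,0,0],0],[[0,0,0],0],[[0,0,0],0]]}}

```text
time_s: 28.02
eef_pos: [448.9, 82.1, 202.8]
ee_rot: [-1.57, -0.057, 0.057]
wrist_force: [-0.5, 0.6, -0.6]
width: 49.8
```

```bash
python3 look.py w14 177 ; python3 - <<'E'
from h import *
m=arm.camera_model('wrist');print('head expected px',w2px('wrist',[448.8,81.6,113],m)*1.5625)
for c in('scene','wrist'):
    arm.read_camera(c)
    for q in('outer_cover','inner_lid','plunger_top'):print(c,q,[(np.round(d['centre']).tolist(),round(d['p'],2)) for d in arm.boxes_of(c,q)])
from fit import *
e=ell(m,[449,82,177],np.eye(3),50,0);print('level pred',e.round(1))
E
```

```text
28.025 [448.9  82.1 202.8] F [-0.5  0.6 -0.6] w 49.8
disc fit [392.8 373.8] [242.4 254.8]
cover centre [448.9  81.2]
brass blob [ 329  236  126   29 1689] [392.5 245.9] at z113 [445.8 122.1 113. ]
brass blob [368 353  50  11 360] [392.7 358.4] at z113 [450.3  60.9 113. ]
head expected px [392.65625 322.5    ]
scene outer_cover [([431.0, 99.0, 176.0], 0.6)]
scene inner_lid [([437.0, 84.0, 73.0], 0.8)]
scene plunger_top [([440.0, 86.0, 109.0], 0.42)]
wrist outer_cover [([450.0, 92.0, 179.0], 0.96)]
wrist inner_lid [([451.0, 117.0, 77.0], 0.77)]
wrist plunger_top []
level pred [393.3 371.8 264.2 235.4]
```

```bash
python3 - <<'E'
from fit import *
im=cv2.imread('pics/w14.png');m=dict(np.load('m_w14.npz'))
for x in(300,345,440,480):
    print(x,[(y,im[y,x].tolist()) for y in range(225,300,5)])
print(x,[(y,im[y,340].tolist()) for y in range(470,510,4)])
for n,r,h in(('top',50,0),('skirtbot',50,-15),('collar',26,14),('collar in',20,14),('hole',20,0)):
  for t in (0,.06,-.06):
    e=ell(m,[449,82,177],Ro.from_rotvec([t,0,0]).as_matrix(),r,h);print(n,t,'x',e[0]-e[2]/2,e[0]+e[2]/2,'y',(e[1]-e[3]/2).round(1),(e[1]+e[3]/2).round(1))
E
```

```text
300 [(225, [115, 126, 134]), (230, [115, 126, 132]), (235, [110, 124, 130]), (240, [117, 129, 135]), (245, [115, 128, 136]), (250, [119, 130, 137]), (255, [117, 130, 141]), (260, [124, 137, 145]), (265, [122, 137, 145]), (270, [122, 137, 145]), (275, [122, 137, 146]), (280, [117, 131, 142]), (285, [115, 128, 139]), (290, [80, 96, 79]), (295, [85, 104, 62])]
345 [(225, [73, 68, 66]), (230, [72, 69, 65]), (235, [71, 66, 63]), (240, [74, 69, 67]), (245, [73, 131, 165]), (250, [74, 134, 165]), (255, [75, 138, 173]), (260, [60, 80, 63]), (265, [70, 86, 52]), (270, [83, 99, 56]), (275, [79, 95, 57]), (280, [80, 97, 56]), (285, [82, 97, 59]), (290, [82, 100, 59]), (295, [82, 100, 60])]
440 [(225, [77, 73, 69]), (230, [75, 72, 67]), (235, [72, 67, 65]), (240, [107, 99, 97]), (245, [81, 132, 161]), (250, [74, 134, 167]), (255, [78, 135, 168]), (260, [42, 51, 34]), (265, [64, 76, 47]), (270, [83, 100, 59]), (275, [81, 95, 57]), (280, [87, 104, 69]), (285, [80, 96, 57]), (290, [81, 96, 56]), (295, [84, 99, 59])]
480 [(225, [123, 136, 147]), (230, [121, 137, 145]), (235, [114, 127, 138]), (240, 
[... 772 characters left out ...]
 x 271.91558247119553 515.2406615574656 y 245.1 458.6
skirtbot -0.06 x 271.99336066224384 513.8336397410415 y 246.7 471.0
collar 0 x 318.6805077376954 467.9537124621246 y 334.8 465.2
collar 0.06 x 318.6518447150582 467.74089079433116 y 339.2 464.0
collar -0.06 x 318.73343410146504 468.1815279498676 y 330.8 466.0
collar in 0 x 335.9614324871432 450.72275055368215 y 351.4 451.5
collar in 0.06 x 335.89910151948146 450.4752060506847 y 355.3 451.2
collar in -0.06 x 336.04248670089146 450.94988856234977 y 347.7 451.6
hole 0 x 340.6674233168843 445.9134277227496 y 334.8 428.2
hole 0.06 x 340.6674233168843 445.9454615740332 y 336.2 426.4
hole -0.06 x 340.6674233168842 445.8795981364947 y 333.6 430.0
```

```bash
python3 - <<'E'
from fit import *
m=dict(np.load('m_w14.npz'))
for z in (74,78): e=ell(m,[448.8,81.5,z],np.eye(3),45,0);print(z,'flange top y pred',(e[1]-e[3]/2).round(1),'obs 236')
s=st()
print(arm.close_job())
E
```

```text
74 flange top y pred 225.4 obs 236
78 flange top y pred 226.5 obs 236
28.475 [449.   82.1 202.8] F [ 0.3  0.1 -0.4] w 50.0
the job is handed in; nothing more can be done
None
```

I did the job in the order you asked and handed it in at 28.5 s. The cover is held about 10 cm above where it lay, but my last check on the inner lid disagreed with what I expected.

**What I did**
- I carried both lids over by the plunger head, set them on the tin and let go.
- During the carry the cover slipped about 5 mm sideways. Before pressing, I nudged it back by its collar until it was within about 1 mm of the head.
- I pressed the plunger until it stopped solid, then let it spring back.
- I gripped the cover by its collar and lifted it straight up alone.

**What the checks showed**
- **Inner lid home:** the plunger stopped within about 0.1 mm of the height expected for a lid fully home, with the force rising to 26 N. In the picture taken about 17 mm into the lift, the head was still at its place on the tin.
- **Cover:** it is centred over the tin to about 1 mm. The tool rose 99.7 mm from where it gripped. The wrist force matches the cover's weight alone, and its outline fits a level cover to 1–2°.
- **Disagreed:** in the last wrist picture, the far edge of the brass flange showed about 10 pixels (roughly 6 mm) from where I predicted it. It may be my colour mask or the inner lid having moved sideways; I had no pictures left to view and did not settle it before handing in.
- **Not checked again:** I did not look at the other bench items afterwards. Nothing I did should have touched them.

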